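Clear the setting master and press the sunken reset key

TASK

The steel setting master has been left standing over the round well in the top of the tool presetter's console. Push it along the console top with your fingertips, never lifting or tipping it, until it rests squared up against the raised steel stop bar; then reach a fingertip down into the round well, press the sunken key fully down and hold it there for at least a second and a half, and come away. Leave the key in the small square well unpressed and the other things where they stand.

Things in the scene. Friction and masses are not known exactly. Their poses are not given: they have to be found in the camera images.
- console: Fixed low console, 260 mm (its x) by 340 mm (its y) by 60 mm high: blue foot, flat grey top 60 mm above the table. Origin: centre of its underside. At zero yaw its x points away from the robot, its y to the robot's left. Displays and a flat keypad (2 mm proud) lie along its -x edge.
- well_mouth (a point): Centre of the mouth of the round well, level with the console top, at x = -10, y = -50 mm in the console's frame; axes as the console's. The well is vertical, 46 mm in diameter and 30 mm deep to its floor. The master stands over it at the start.
- reset_key_top (a point): Centre of the top face of the white round reset key, 20 mm in diameter, that stands in the middle of the round well; at rest it lies 18 mm below the mouth (42 mm above the table) and it moves down with the key.
- reset_key (a joint): Travel of the reset key in m: 0 at rest, 0.005 fully down. A spring lifts it again when let go: 1.5 N to start it, 5 N fully down.
- stop_face (a point): Middle of the foot of the stop bar's inner face, at x = -10, y = +130 mm in the console's frame, level with its top; axes as the console's. The fixed steel bar is 160 mm long (along console x), 12 mm high, 12 mm thick; the inner face looks to console -y, towards the well. The top between well and stop is flat and empty.
- master: Setting master: loose steel block 84 mm (its x) by 64 mm (its y) by 18 mm high, with a central boss 30 mm in diameter up to 34 mm and a ball tip up to 40 mm. 0.6 to 0.9 kg, slides with about 4 to 11 N. Origin: centre of its underside. Starts over the round well, up to 10 mm off-centre, within 12 degrees of square to the console. Flat against the stop, its origin is 32 mm from the stop's inner face.
- memory_key (a joint): Travel in m of the small key, 14 mm in diameter, sunk 18 mm deep in the square well (24 by 24 mm, at x = +88, y = -50 mm in the console's frame): 0 at rest, 0.005 fully down. Leave it alone.
- collet_nut: Loose dark steel ring nut, 38 mm diameter, 20 mm high, standing on the console beside the master's path. Origin: centre of its underside. Leave alone.
- pull_stud: Loose small steel pull stud, 22 mm diameter, 34 mm high, standing on the console beside the master's path. Origin: centre of its underside. Leave alone.
- mill_holder: Steel tool holder with a thick end mill, 62 mm diameter, 135 mm high, standing on the table to one side of the console. Origin: centre of its underside. Leave alone.
- drill_holder: Steel tool holder with a thin drill, 62 mm diameter, 135 mm high, standing on the table to one side of the console. Origin: centre of its underside. Leave alone.
- chip_cup: Open steel cup, 76 mm diameter, 75 mm high, on the table to the left. Origin: centre of its underside. Leave alone.
- screwdriver: Screwdriver lying on the table to the right. Leave alone.
- insert_case: Flat grey case 60 x 90 x 22 mm lying on the table to the left. Origin: centre of its underside. Leave alone.
Not all that is in view belongs to the job. What is shaped like the master but black or yellow is not meant.

How it is judged (in metres and radians):
On the way, in this order (a step that is already met when the one before it is completed fails the run):
1. the master stands flat on the console, squared up against the stop bar, with the reset key not pressed (y of master in the frame of stop_face between -0.042 and -0.02 m and x of master in the frame of stop_face between -0.045 and 0.045 m and angle between the y axis of master and the y axis of console, either way round below 0.15 rad and height (world z) of master between 0.055 and 0.064 m and angle between master's own z axis and vertical below 0.1 rad and value of joint reset_key below 0.001 m), for 0.2 s.
2. the reset key is held fully down (value of joint reset_key above 0.004 m), for 1.2 s.
At the end, for the whole second after the job is handed in: The master stands flat and still on the console against the stop bar (within 10 mm of it, within 0.15 rad of square, within 45 mm of the bar's middle), the reset key has been held down (over 4 of its 5 mm, for at least 1.2 s) after that and has come up again, and the square well's key is up (all of step 1 and value of joint memory_key below 0.001 m and linear speed of master below 0.01 m/s); the robot touches nothing.
It fails at once if the master is lifted or tipped (more than 10 mm up or 0.25 rad) (height (world z) of master above 0.07 m or angle between master's own z axis and vertical above 0.25 rad).
It fails at once if the key in the square well is pressed (value of joint memory_key above 0.002 m).
It fails at once if a bystander is moved by more than 25 mm, or lifted (distance of any of collet_nut, pull_stud, mill_holder, drill_holder, chip_cup, screwdriver, insert_case from where it was at the start of the episode above 0.025 m).
It fails at once if a standing bystander is tipped over (angle between any of collet_nut, pull_stud, mill_holder, drill_holder, chip_cup, insert_case's own z axis and vertical above 0.5 rad).
It also fails if it takes over 64 s, if anything falls off the work surface, if the arm or the gripper's body presses on something with over 40 N, if the wrist force passes 120 N, or if a joint passes its speed limit or range.

ROBOT

A 6-joint arm with a two-finger parallel gripper is mounted at the origin on the work surface. World frame = base frame: x ahead of the robot, y to its left, z up, the work surface at z = 0. Lengths are in m, angles in degrees, forces in N, time in s.
With the tool pointing down it reaches from about 0.25 to 0.725 m from the base axis. Payload 9.7 kg.
Tool frame: the origin (TCP) lies at the very end of the fingers, on their centre line; the grasp point (between the pads) lies 19 mm behind it; z points along the fingers, y is the line along which they close (so a half turn about z gives the same grasp; the last joint's range is limited). The gripper opens to 85 mm and grips with 20 to 120 N. Pads are 22 mm wide; open, the fingers measure 114 mm over their backs; the gripper's body (76 mm by 85 mm) begins 54 mm behind the grasp point. The pads swing forward as they close: fully open they stand 13 mm farther back than shut.
Start: joints at [63.083, 4.979, 10.078, 95.1, 0, 90], TCP at [0.249, 0.49, 0.231] pointing down, gripper open.
Joint ranges: [-179.16, 179.16], [-48.56, 103.87], [-65.8, 70.77], [-126.05, 130.52], [-82.76, 87.17], [-180, 180]. Speed limits (degrees/s): [127.2, 127.2, 147.25, 180, 180, 180].

INTERFACE

Orientations are given as [roll, pitch, yaw] about the fixed x, y, z axes, in that order (R = Rz(yaw) Ry(pitch) Rx(roll)).
In Python, from workcell import bot, viewer, finder gives the robot as it stands. The module is installed in compiled form; this text tells all that it offers.
- The arm moves only by the shell command python3 -m inch 'ROWS' [FORCE]. ROWS is JSON, a list that holds one entry, the list of rows, each a list of 7 numbers: the opening in per cent of the stroke, from 0 (shut) to 100 (fully open), then the shift along the tool's x, y, z in mm, then the turn, a rotation vector about the tool's x, y, z in degrees. In form: [[[grip, tx, ty, tz, ax, ay, az], ...]]. A call has 1 to 8 rows; each row shifts and turns the commanded pose from where the row before left it, along the tool's axes as they then stand; what a row does not reach is not made up. A row lasts 1/8 s, in which the tool goes at most 62.5 mm and 10.7 degrees, less where a joint would pass 70% of its speed; a pose out of reach is approached as far as the arm can. A call with a gripper value outside its range is refused whole. The fingers move at their own pace and stop on an object; FORCE is the grip in N (left out, the last holds). Time passes only in rows, so rows that do not move let the fingers close. It gives the time, the measured TCP pose, the force, the opening and the grip force at its end, in the units of the state.
- bot.get_obs(): the state, without advancing time (a new reading comes with each control period).
- viewer.camera(name): name is "scene" or "side" or "wrist"; returns a dict with "pixels" (400x640x3 uint8, red, green, blue), "vfov" (degrees; the focal length in pixels is half the picture's height over the tangent of half this angle, whatever the lens; pixels are square), "cx", "cy" (the principal point, pixels), "R" (3x3) and "t" (3): a world point X has camera coordinates R X + t. Camera axes: x right, y down, z forward; pixel columns grow to the right and rows downward; lengths in m; the calibration is good to about 2 mm. A picture is of the moment at which its call begins. There is no depth.
- bot.job_done(): hands the job in; it is judged then, once.
Trained networks look in the newest picture that a camera, given by its name, has taken for a name from the list of things; names that differ only in an ending like _2 or _b are one class to them, and where a whole thing is asked for, a point or a joint stands for the part that bears it (a point fixed in the world has none). Each returns a list of dicts, best first, with "conf" (0 to 1); they miss things now and then, are a little off and sometimes report something else, mostly with a low value. They report only what shows in the picture. A call takes as long as a camera call. They do not tell look-alikes from the thing itself.
- finder.outline_of(camera, thing): "pixels" (400x640 bool, what is visible of it) and "extent" ([centre column, centre row, width, height] in pixels, round what is visible of it).
- finder.mark_of(camera, thing): "position" ([column, row] in pixels: a listed point, or the origin of a listed thing).
The state is a dict: "time": time; "q": joint angles; "qd": joint speeds; "joint_efforts": joint torques, N m; "ee_pos": TCP position; "tcp_rot": TCP orientation; "wrist_force": force on the tool from outside, world axes, zero at the start; "torque": the same for the moment, N m; "opening": finger opening in m; "grasp_force": force on a finger pad.
Only numpy, scipy, OpenCV 4.12 (cv2) and the standard library are available. Lean on these libraries where they do the work, as an engineer would, in place of code of your own. Each camera call takes 0.05 s, during which the arm holds its last target. There are 200 camera calls.

## Working session

There is one attempt and no reset: what is moved stays moved. The work goes in short steps, Python scripts to look and compute and a shell command to move; the robot and the scene stay as the last step left them, time stands still between calls to the robot, and variables do not carry over. Pictures are saved under pics/ and viewed, at most 10 in all, crops included, and the job is handed in when it is done.

```bash
mkdir -p pics
cat > h.py <<'E'
import numpy as np, cv2
from workcell import bot, viewer, finder
def K(c):
    f=200/np.tan(np.radians(c["vfov"])/2); return f
def ray(c,p):
    f=K(c); d=np.array([(p[0]-c["cx"])/f,(p[1]-c["cy"])/f,1.]); R=np.array(c["R"]);
    return -R.T@np.array(c["t"]), R.T@d
def atz(c,p,z):
    o,d=ray(c,p); return o+d*(z-o[2])/d[2]
def proj(c,X):
    q=np.array(c["R"])@np.array(X)+np.array(c["t"]); f=K(c); return np.array([c["cx"]+f*q[0]/q[2],c["cy"]+f*q[1]/q[2]])
def save(c,n): cv2.imwrite("pics/"+n,c["pixels"][:,:,::-1])
E
python3 - <<'E'
from h import *
print(bot.get_obs())
Z=dict(console=0,well_mouth=.06,reset_key_top=.042,stop_face=.06,master=.06,collet_nut=.06,pull_stud=.06,mill_holder=0,drill_holder=0,chip_cup=0,insert_case=0)
ims=[]
for n in("scene","side"):
    c=viewer.camera(n); ims.append(c["pixels"]); save(c,n+"0.png")
    print(n,-np.array(c["R"]).T@c["t"])
    for k,z in Z.items():
        for m in finder.mark_of(n,k)[:3]: print(k,np.round(m["conf"],2),np.round(m["position"]),atz(c,m["position"],z).round(3))
E
```

```text
{'time': 0.0, 'q': array([ 6.30821161e+01,  5.00874437e+00,  1.00353794e+01,  9.50980885e+01,
       -1.12425102e-03,  8.99976049e+01]), 'qd': array([ 0.12212157,  0.03957105, -0.05861993,  0.06173941, -0.01534789,
        0.09553496]), 'joint_efforts': array([-1.72339296e-03, -5.20385563e+01,  4.64804757e+01,  1.60620891e-02,
       -9.34730224e-05, -9.30158734e-06]), 'ee_pos': array([0.24889952, 0.4902161 , 0.23061395]), 'tcp_rot': array([-1.79928546e+02,  1.12126321e-03,  1.53084513e+02]), 'wrist_force': array([ 0.72839678,  0.01770662, -0.17314941]), 'torque': array([0.00944489, 0.02095437, 0.03626118]), 'grasp_force': 0.0, 'opening': 0.08555421822429203}
scene [ 1.10499422 -0.2233129   1.09114709]
console 0.65 [323. 206.] [ 0.504 -0.022  0.   ]
console 0.57 [342. 208.] [0.528 0.029 0.   ]
well_mouth 0.71 [322. 207.] [ 0.54  -0.037  0.06 ]
stop_face 0.87 [375. 178.] [0.491 0.131 0.06 ]
master 0.64 [323. 207.] [ 0.54  -0.034  0.06 ]
master 0.57 [223. 188.] [ 0.408 -0.277  0.06 ]
master 0.56 [450. 152.] [0.466 0.372 0.06 ]
collet_nut 0.55 [362. 224.] [0.618 0.051 0.06 ]
collet_nut 
[... 336 characters left out ...]
se 0.47 [365. 223.] [0.588 0.074 0.   ]
side [ 0.01040039 -0.97885019  0.73976051]
console 0.94 [331. 210.] [0.535 0.021 0.   ]
console 0.34 [348. 179.] [0.675 0.163 0.   ]
well_mouth 0.82 [339. 203.] [ 0.53 -0.04  0.06]
stop_face 0.81 [299. 181.] [0.483 0.135 0.06 ]
master 0.95 [340. 203.] [ 0.532 -0.04   0.06 ]
master 0.92 [325. 293.] [ 0.326 -0.341  0.06 ]
master 0.64 [406. 258.] [ 0.551 -0.328  0.06 ]
collet_nut 0.66 [349. 180.] [0.623 0.064 0.06 ]
pull_stud 0.63 [329. 171.] [0.598 0.149 0.06 ]
mill_holder 0.69 [296. 147.] [0.632 0.488 0.   ]
drill_holder 0.59 [445. 311.] [ 0.563 -0.462  0.   ]
chip_cup 0.86 [258. 168.] [0.437 0.394 0.   ]
insert_case 0.84 [223. 187.] [0.289 0.324 0.   ]
```

View pics/scene0.png

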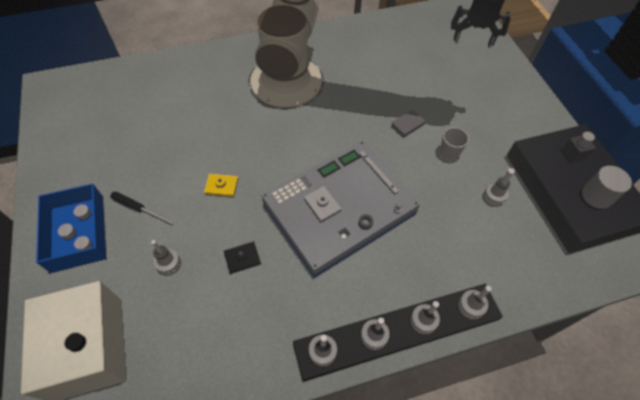

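View pics/side0.png

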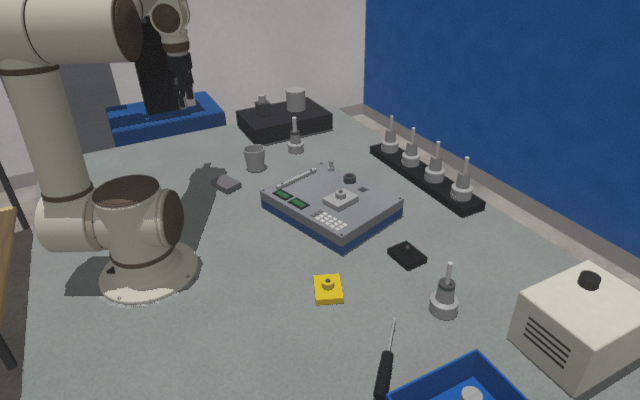

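Look-alikes for the master are the grey block on the console (scene 323,205; side 340,200), the yellow one (221,185) and the black one (243,257). The grey one standing on the console fits the description. I'll move over the console and check it up close with the wrist camera.

```bash
python3 -m inch '[[[100,-40,-34,-12,0,0,0],[100,-40,-34,-12,0,0,0],[100,-40,-34,-12,0,0,0],[100,-40,-34,-12,0,0,0],[100,-40,-34,-12,0,0,0],[100,-40,-34,-12,0,0,0],[100,-40,-34,-12,0,0,0],[100,-40,-34,-12,0,0,0]]]'
python3 -m inch '[[[50,-40,-34,-10,0,0,0],[50,-40,-34,-10,0,0,0],[50,0,0,0,0,0,9.5],[50,0,0,0,0,0,9.5],[50,0,0,0,0,0,9.5],[50,0,0,0,0,0,9.5],[50,0,0,0,0,0,9.5],[50,0,0,0,0,0,0]]]'
python3 - <<'E'
from h import *
c=viewer.camera("wrist"); save(c,"w1.png")
print(bot.get_obs()["ee_pos"],bot.get_obs()["tcp_rot"],-np.array(c["R"]).T@c["t"])
Z=dict(console=0,well_mouth=.06,stop_face=.06,master=.06,collet_nut=.06,pull_stud=.06)
for k,z in Z.items():
  for m in finder.mark_of("wrist",k)[:2]: print(k,np.round(m["conf"],2),np.round(m["position"]),atz(c,m["position"],z).round(4))
E
```

```text
time: 2.2
ee_pos: [0.4115, 0.1014, 0.3279]
tcp_rot: [180.0, 0.0, 153.1]
wrist_force: [0.9, 1.7, -0.5]
opening: 0.0853
grasp_force: 0.0
time: 3.2
ee_pos: [0.4517, 0.0062, 0.3474]
tcp_rot: [180.0, 0.0, 105.6]
wrist_force: [-0.8, -0.0, -1.3]
opening: 0.043
grasp_force: 0.0
[0.45171122 0.00616786 0.3473602 ] [1.79992090e+02 3.49807245e-03 1.05791068e+02] [0.43089958 0.07725372 0.48979278]
console 0.76 [364. 162.] [0.5332 0.0213 0.    ]
stop_face 0.63 [361.  82.] [0.4801 0.1368 0.06  ]
master 0.85 [362. 204.] [ 0.5397 -0.0383  0.06  ]
master 0.69 [236. 286.] [ 0.3711 -0.2449  0.06  ]
collet_nut 0.76 [428. 164.] [0.618  0.0528 0.06  ]
pull_stud 0.78 [447.  99.] [0.607  0.1488 0.06  ]
```

View pics/w1.png

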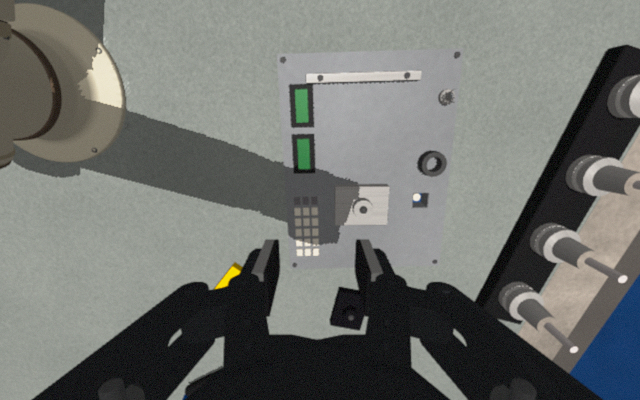

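The wrist picture shows the grey master at about (362,204) next to the square well (420,200). The stop bar's inner edge runs from (307,83) to (421,80). The nut is at (432,163), the stud at (447,97), and the yellow and black look-alikes are off the console.

Run:
```python
from h import *
c=viewer.camera("wrist")
cv2.imwrite("pics/w1c.png",cv2.resize(c["pixels"][40:280,270:475,::-1],None,fx=2.5,fy=2.5,interpolation=cv2.INTER_CUBIC))
for n,p,z in [("bar l",(307,83),.06),("bar r",(421,80),.06),("sq",(420,200),.06),("s1",(283,60),.06),("s2",(457,56),.06),("s3",(434,262),.06),("s4",(294,265),.06),("m1",(336,187),.078),("m2",(389,184),.078),("m3",(387,224),.078)]:
  print(n,atz(c,p,z).round(4))
th=np.radians(15.6);R=np.array([[np.cos(th),-np.sin(th)],[np.sin(th),np.cos(th)]])
for o in finder.outline_of("wrist","master")[:1]:
  print(o["conf"],o["extent"]); r=cv2.minAreaRect(np.argwhere(o["pixels"])[:,::-1].astype(np.float32)); print(r, [atz(c,p,.078).round(4)[:2] for p in cv2.boxPoints(r)])
```

```text
bar l [0.4054 0.1145 0.06  ]
bar r [0.5614 0.1623 0.06  ]
sq [ 0.6274 -0.0057  0.06  ]
s1 [0.3653 0.1343 0.06  ]
s2 [0.5981 0.2047 0.06  ]
s3 [ 0.6934 -0.1046  0.06  ]
s4 [ 0.46   -0.1762  0.06  ]
m1 [ 0.4875 -0.0175  0.078 ]
m2 [0.5641 0.0089 0.078 ]
m3 [ 0.5836 -0.0538  0.078 ]
0.75 [361.8, 203.9, 57.8, 37.5]
((361.0, 205.0), (42.0, 56.0), 90.0) [array([ 0.4818, -0.0142]), array([0.5641, 0.0089]), array([ 0.5878, -0.0562]), array([ 0.5016, -0.0804])]
```

View pics/w1c.png

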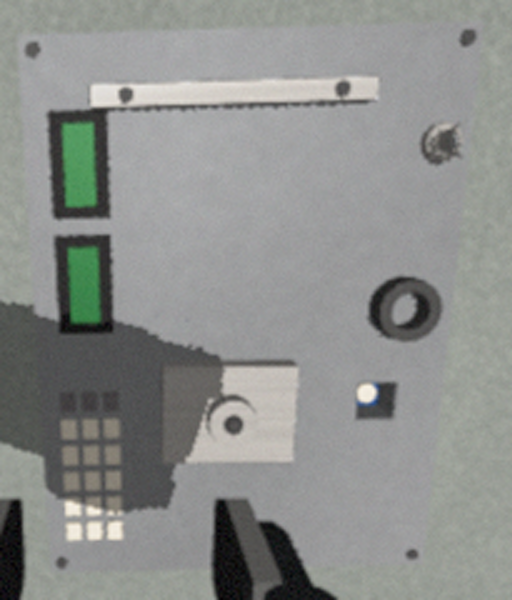

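```bash
python3 -m inch '[[[50,0,0,0,0,0,-1.3],[50,-30,17,35,0,0,0],[50,-30,17,35,0,0,0],[50,-30,17,35,0,0,0],[50,-30,17,35,0,0,0],[50,0,0,40,0,0,0],[50,0,0,40,0,0,0],[50,0,0,40,0,0,0]]]'
python3 -m inch '[[[50,0,0,0,0,0,0]]]'
python3 - <<'E'
from h import *
c=viewer.camera("wrist"); save(c,"w2.png")
o=bot.get_obs(); print(o["ee_pos"],o["tcp_rot"],o["opening"])
for k,z in dict(stop_face=.06,master=.06).items():
  for m in finder.mark_of("wrist",k)[:2]: print(k,np.round(m["conf"],2),np.round(m["position"]),atz(c,m["position"],z).round(4))
E
```

```text
time: 4.65
ee_pos: [0.5515, -0.089, 0.0858]
tcp_rot: [-180.0, -0.0, 106.9]
wrist_force: [1.1, 0.4, 0.7]
opening: 0.0429
grasp_force: 0.0
time: 4.78
ee_pos: [0.5497, -0.0886, 0.0844]
tcp_rot: [-179.7, -0.1, 106.9]
wrist_force: [0.2, -0.4, 0.2]
opening: 0.0427
grasp_force: 0.0
[ 0.55096837 -0.08880772  0.08694348] [-1.79893544e+02 -5.41751915e-02  1.06920572e+02] 0.04254626834426974
master 0.88 [320. 149.] [ 0.5347 -0.0365  0.06  ]
master 0.81 [ 86. 332.] [ 0.408  -0.2161  0.06  ]
```

View pics/w2.png

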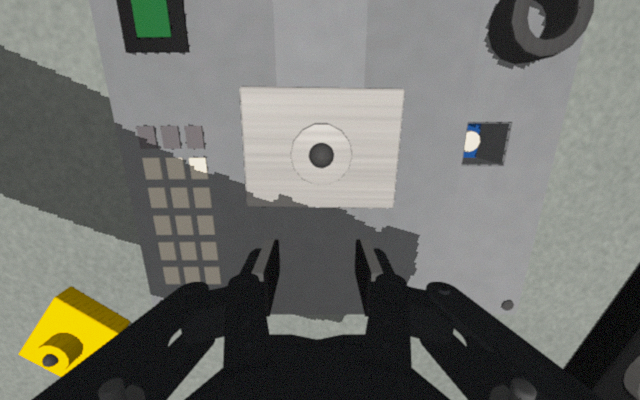

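The wrist view shows the master at (320,149), square to and centred ahead of the two fingertips, with the path clear. Next I descend and push.

```bash
python3 -m inch '[[[50,0,0,11,0,0,0],[50,0,0,11,0,0,0],[50,3,0,0,0,0,0],[50,6,0,0,0,0,0],[50,8,0,0,0,0,0],[50,8,0,0,0,0,0],[50,8,0,0,0,0,0],[50,8,0,0,0,0,0]]]'
python3 - <<'E'
from h import *
c=viewer.camera("wrist")
o=bot.get_obs(); print(o["ee_pos"],o["tcp_rot"],o["wrist_force"])
for m in finder.mark_of("wrist","master")[:2]: print(np.round(m["conf"],2),np.round(m["position"]),atz(c,m["position"],.06).round(4))
E
```

```text
time: 5.92
ee_pos: [0.5398, -0.0493, 0.0656]
tcp_rot: [180.0, 0.0, 106.9]
wrist_force: [1.8, -3.7, 0.8]
opening: 0.0426
grasp_force: 2.4
[ 0.5394668  -0.04841942  0.06552484] [ 1.79980306e+02 -2.65034149e-02  1.06907775e+02] [ 1.62219593 -0.80282131  1.12426493]
0.65 [ 74. 382.] [ 0.4063 -0.1999  0.06  ]
```

```bash
python3 -m inch '[[[50,12,0,0,0,0,0],[50,12,0,0,0,0,0],[50,12,0,0,0,0,0],[50,12,0,0,0,0,0],[50,12,0,0,0,0,0],[50,12,0,0,0,0,0],[50,10,0,0,0,0,0],[50,6,0,0,0,0,0]]]'
python3 - <<'E'
from h import *
c=viewer.camera("wrist"); save(c,"w3.png")
o=bot.get_obs(); print(o["ee_pos"],o["tcp_rot"],o["wrist_force"])
for k in("master","stop_face"):
 for m in finder.mark_of("wrist",k)[:2]: print(k,np.round(m["conf"],2),np.round(m["position"]),atz(c,m["position"],.06).round(4))
E
```

```text
time: 7.02
ee_pos: [0.514, 0.0352, 0.0654]
tcp_rot: [180.0, 0.0, 106.9]
wrist_force: [1.9, -4.1, 1.0]
opening: 0.0427
grasp_force: 2.6
[0.51380084 0.03568958 0.06528224] [-1.79996361e+02 -4.22579138e-02  1.06920258e+02] [ 0.75479718 -0.65883928  0.73415872]
master 0.88 [318. 179.] [0.502  0.0739 0.06  ]
stop_face 0.7 [314.  38.] [0.4802 0.1384 0.06  ]
```

View pics/w3.png

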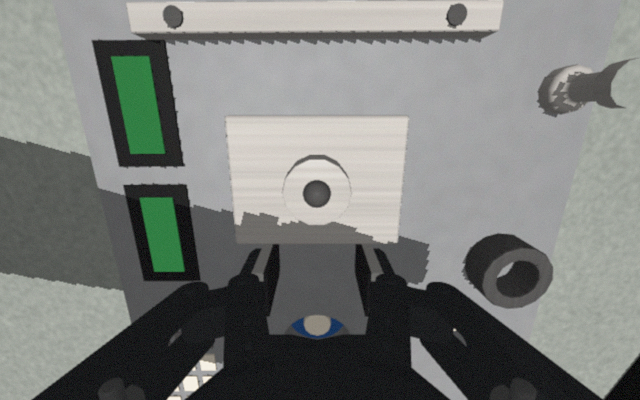

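The master at (318,179) is square to the stop bar, about 33 mm short of contact. The reset key shows at (317,324). I'll continue slowly.

```bash
python3 -m inch '[[[50,8,0,0,0,0,0],[50,8,0,0,0,0,0],[50,6,0,0,0,0,0],[50,4,0,0,0,0,0],[50,2,0,0,0,0,0]]]'; python3 -m inch '[[[50,2,0,0,0,0,0]]]'; python3 -m inch '[[[50,2,0,0,0,0,0]]]'
python3 - <<'E'
from h import *
c=viewer.camera("wrist"); print(bot.get_obs()["wrist_force"])
for k in("master","stop_face"):
 for m in finder.mark_of("wrist",k)[:1]: print(k,np.round(m["conf"],2),np.round(m["position"]),atz(c,m["position"],.06).round(4))
E
```

```text
time: 7.8
ee_pos: [0.5058, 0.0616, 0.0651]
tcp_rot: [-180.0, -0.0, 106.9]
wrist_force: [0.7, -2.8, -3.2]
opening: 0.0426
grasp_force: 1.5
time: 7.92
ee_pos: [0.5054, 0.0633, 0.0652]
tcp_rot: [-180.0, 0.0, 106.9]
wrist_force: [0.1, -3.2, -2.2]
opening: 0.0426
grasp_force: 1.5
time: 8.05
ee_pos: [0.5048, 0.0652, 0.0652]
tcp_rot: [-180.0, -0.0, 106.9]
wrist_force: [1.3, -3.2, -2.1]
opening: 0.0427
grasp_force: 1.5
[ 0.63326815 -2.64800755 -1.47269066]
master 0.74 [317. 179.] [0.4922 0.1038 0.06  ]
stop_face 0.97 [315. 110.] [0.481  0.1374 0.06  ]
```

```bash
for i in 1; do python3 -m inch '[[[50,1.5,0,0,0,0,0],[50,0,0,0,0,0,0]]]'; python3 -m inch '[[[50,1.5,0,0,0,0,0],[50,0,0,0,0,0,0]]]'; done | grep -E "pos|wrist|grasp"
```

```text
ee_pos: [0.5045, 0.0666, 0.0654]
wrist_force: [0.9, -3.9, -0.5]
grasp_force: 1.4
ee_pos: [0.5043, 0.0679, 0.0654]
wrist_force: [0.9, -4.6, -0.5]
grasp_force: 2.5
```

```bash
(python3 -m inch '[[[50,1.5,0,0,0,0,0],[50,0,0,0,0,0,0]]]'; python3 -m inch '[[[50,1.5,0,0,0,0,0],[50,0,0,0,0,0,0]]]')| grep -E "pos|wrist|grasp"
python3 - <<'E'
from h import *
c=viewer.camera("wrist"); save(c,"w4.png"); print(bot.get_obs()["wrist_force"])
for k in("master","stop_face"):
 for m in finder.mark_of("wrist",k)[:1]: print(k,np.round(m["conf"],2),np.round(m["position"]),atz(c,m["position"],.06).round(4))
E
```

```text
ee_pos: [0.5044, 0.0681, 0.0655]
wrist_force: [5.2, -12.1, -1.1]
grasp_force: 6.4
ee_pos: [0.5044, 0.0682, 0.0656]
wrist_force: [6.5, -19.1, -1.9]
grasp_force: 10.5
[  6.66470802 -19.03890087  -1.20724387]
master 0.71 [318. 177.] [0.4919 0.1078 0.06  ]
stop_face 0.75 [316. 111.] [0.4812 0.1401 0.06  ]
```

View pics/w4.png

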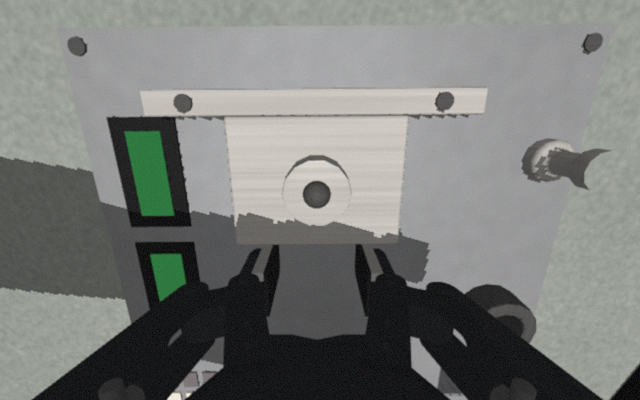

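The master at (318,177) is flush along the stop bar's inner edge, confirmed by 19 N of contact force. I'll back off, rise, shut the fingers and look into the round well.

```bash
python3 -m inch '[[[50,-6,0,0,0,0,0],[50,-12,0,0,0,0,0],[50,-12,0,-20,0,0,0],[0,-30,0,-25,0,0,0],[0,-30,0,0,0,0,0],[0,-30,0,0,0,0,0],[0,-30,0,0,0,0,0],[0,0,0,0,0,0,0]]]'
python3 - <<'E'
from h import *
c=viewer.camera("wrist"); save(c,"w5.png"); o=bot.get_obs();print(o["ee_pos"],o["tcp_rot"],o["opening"])
C=np.array([.5292,.0146]);t=np.radians(17);R=np.array([[np.cos(t),-np.sin(t)],[np.sin(t),np.cos(t)]])
for k,z in dict(master=.06,well_mouth=.06,reset_key_top=.042,stop_face=.06).items():
 for m in finder.mark_of("wrist",k)[:2]:
  X=atz(c,m["position"],z); print(k,np.round(m["conf"],2),np.round(m["position"]),X.round(4),(R.T@(X[:2]-C)).round(4))
E
```

```text
time: 10.35
ee_pos: [0.5469, -0.0742, 0.11]
tcp_rot: [-180.0, -0.0, 106.8]
wrist_force: [-0.4, 0.2, -1.2]
opening: 0.0003
grasp_force: 0.0
[ 0.5466423  -0.07323132  0.11003351] [-1.79983695e+02 -5.01676996e-02  1.06798169e+02] -7.018740687576055e-05
master 0.83 [102. 328.] [ 0.3999 -0.2221  0.06  ] [-0.1929 -0.1886]
well_mouth 0.78 [315. 161.] [ 0.532  -0.0337  0.06  ] [-0.0114 -0.047 ]
reset_key_top 0.67 [319. 155.] [ 0.5344 -0.0316  0.042 ] [-0.0085 -0.0457]
```

View pics/w5.png

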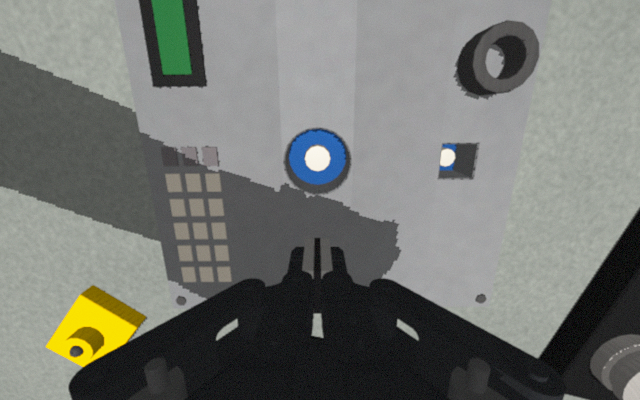

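The well is in view at about (317,160), with the white reset key at (317,158) inside it, unpressed. I'll refine its position from the colours.

Run:
```python
from h import *
c=viewer.camera("wrist"); o=bot.get_obs(); t=np.radians(106.85); p=o["ee_pos"]
im=c["pixels"].astype(int); m=np.zeros((400,640),bool); m[125:195,280:355]=1
w=m&(im.min(2)>200); b=m&((im[:,:,2]-im[:,:,0]>40)|w)
T=np.array([[np.cos(t),np.sin(t)],[np.sin(t),-np.cos(t)]]).T
for n,k,z in(("key",w,.042),("blue",b,.035)):
  q=np.argwhere(k)[:,::-1].astype(np.float32); (x,y),r=cv2.minEnclosingCircle(q)
  X=atz(c,(x,y),z); e=atz(c,(x+r,y),z)
  print(n,len(q),x,y,r,q.mean(0),X.round(4),"diam",2*np.linalg.norm(e-X),"tool shift",T.T@(X-p)[:2] if 0 else np.array([[np.cos(t),np.sin(t)],[np.sin(t),-np.cos(t)]])@(X-p)[:2])
print(p)
```

```text
key 456 316.8641357421875 161.00814819335938 12.135976791381836 [316.80264 161.01315] [ 0.5339 -0.0339  0.042 ] diam 0.01850203901170719 tool shift [ 0.04004635 -0.00115948]
blue 2397 316.7799377441406 159.01087951660156 28.84869384765625 [316.7789 159.3934] [ 0.5337 -0.0335  0.035 ] diam 0.04534334111526957 tool shift [ 0.04049143 -0.00123223]
[ 0.54658864 -0.07189046  0.11038779]
```

```bash
(python3 -m inch '[[[0,21,-1,0,0,0,0],[0,20,0,0,0,0,0],[0,0,0,16,0,0,0],[0,0,0,16,0,0,0],[0,0,0,16,0,0,0],[0,0,0,12,0,0,0],[0,0,0,4,0,0,0],[0,0,0,0,0,0,0]]]'; python3 -m inch '[[[0,0,0,2,0,0,0],[0,0,0,2,0,0,0],[0,0,0,1,0,0,0],[0,0,0,0,0,0,0]]]')|grep -E "time|pos|wrist"
```

```text
time: 11.65
ee_pos: [0.5338, -0.0339, 0.0461]
wrist_force: [-0.3, -0.2, 0.3]
time: 12.15
ee_pos: [0.534, -0.0337, 0.0415]
wrist_force: [-0.3, -0.2, 2.2]
```

```bash
(python3 -m inch '[[[0,0,0,2,0,0,0],[0,0,0,2,0,0,0],[0,0,0,0.5,0,0,0]]]';python3 -m inch '[[[0,0,0,0.5,0,0,0],[0,0,0,0,0,0,0]]]';python3 -m inch '[[[0,0,0,0.5,0,0,0],[0,0,0,0,0,0,0]]]')|grep -E "time|pos|wrist"
```

```text
time: 12.52
ee_pos: [0.5341, -0.0337, 0.037]
wrist_force: [-1.7, 0.2, 6.8]
time: 12.78
ee_pos: [0.5341, -0.0337, 0.037]
wrist_force: [-2.8, 0.6, 8.7]
time: 13.02
ee_pos: [0.5341, -0.0337, 0.0369]
wrist_force: [-3.3, 0.4, 11.2]
```

Force has risen well past 5 N and the travel has stopped at 5 mm, so the key is bottomed. I'll hold about 2 s, then come away.

```bash
(python3 -m inch '[[[0,0,0,0,0,0,0],[0,0,0,0,0,0,0],[0,0,0,0,0,0,0],[0,0,0,0,0,0,0],[0,0,0,0,0,0,0],[0,0,0,0,0,0,0],[0,0,0,0,0,0,0],[0,0,0,0,0,0,0]]]';python3 -m inch '[[[0,0,0,0,0,0,0],[0,0,0,0,0,0,0],[0,0,0,0,0,0,0],[0,0,0,0,0,0,0],[0,0,0,0,0,0,0],[0,0,0,0,0,0,0],[0,0,0,0,0,0,0],[0,0,0,0,0,0,0]]]'
python3 -m inch '[[[0,0,0,-4,0,0,0],[0,0,0,-8,0,0,0],[0,0,0,-16,0,0,0],[0,0,0,-30,0,0,0],[0,0,0,-50,0,0,0],[0,0,0,-50,0,0,0],[0,-20,0,-40,0,0,0],[0,-20,0,0,0,0,0]]]')|grep -E "time|pos|wrist"
python3 - <<'E'
from h import *
c=viewer.camera("wrist"); save(c,"w6.png")
for k in("master","stop_face"):
 for m in finder.mark_of("wrist",k)[:1]: print(k,np.round(m["conf"],2),np.round(m["position"]),atz(c,m["position"],.06).round(4))
E
```

```text
time: 14.02
ee_pos: [0.5341, -0.0337, 0.0369]
wrist_force: [-2.8, 1.0, 11.7]
time: 15.02
ee_pos: [0.5341, -0.0337, 0.0369]
wrist_force: [-3.9, 0.9, 11.5]
time: 16.02
ee_pos: [0.5466, -0.0725, 0.2381]
wrist_force: [1.0, 0.7, -0.0]
master 0.91 [163. 269.] [ 0.3889 -0.2459  0.06  ]
```

View pics/w6.png

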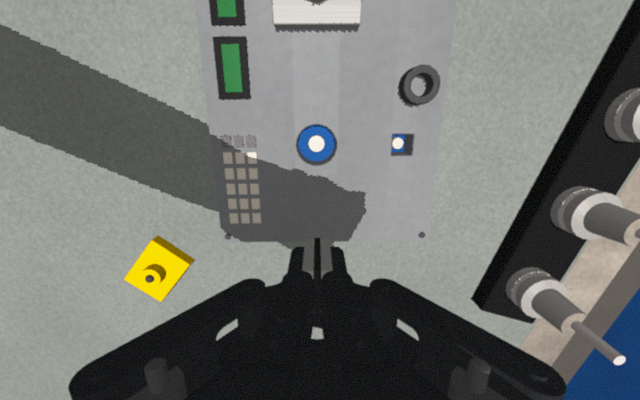

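The reset key (317,144) is up again, the square key (398,144) is untouched, and the master is at the top edge (317,15). The arm is clear, so I'll do one last check and hand in.

Run:
```python
from h import *
ok=False
for n in("side","scene"):
  c=viewer.camera(n)
  for m in finder.mark_of(n,"master")[:3]:
    X=atz(c,m["position"],.06); d=np.linalg.norm(X[:2]-[.491,.106]); print(n,X.round(3)); ok|=d<.02
if ok: print(bot.job_done())
```

```text
side [ 0.553 -0.329  0.06 ]
side [0.493 0.118 0.06 ]
side [ 0.329 -0.347  0.06 ]
scene [ 0.413 -0.275  0.06 ]
scene [0.496 0.114 0.06 ]
scene [ 0.627 -0.26   0.06 ]
the job is handed in; nothing more can be done
None
```

I handed the job in at about 16 s: the master sits flush against the stop bar, and the reset key was held fully down for over 2 s and came up again. The square well's key and the other things were not touched; the hand-in returned no verdict.

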